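Tip the flip-top tin out into its tray

ROBOT

A 6-joint arm with a two-finger parallel gripper is mounted at the origin on the work surface. World frame = base frame: x ahead of the robot, y to its left, z up, the work surface at z = 0. Lengths are in mm, angles in rad, forces in N, time in s.
With the tool pointing down it reaches from about 300 to 775 mm from the base axis. Payload 14.6 kg.
Tool frame: the origin (TCP) lies at the very end of the fingers, on their centre line; the grasp point (between the pads) lies 19 mm behind it; z points along the fingers, y is the line along which they close (so a half turn about z gives the same grasp; the last joint's range is limited). The gripper opens to 94 mm and grips with 3 to 60 N. Pads are 16 mm wide; open, the fingers measure 119 mm over their backs; the gripper's body (75 mm by 177 mm) begins 78 mm behind the grasp point.
Start: joints at [-1.295, 0.3, 1.521, -0, 1.321, -0.067], TCP at [184.862, -517.992, 205.446] pointing down, gripper open.
Joint ranges: [-3.03, 3.03], [-0.79, 2.21], [0.23, 2.52], [-1.04, 4.18], [0, 3.07], [-2.55, 2.55]. Speed limits (rad/s): [2.22, 2.22, 2.57, 3.14, 3.14, 3.14].

INTERFACE

Orientations are given as [roll, pitch, yaw] about the fixed x, y, z axes, in that order (R = Rz(yaw) Ry(pitch) Rx(roll)).
In Python, from cell import read_state, viewer, manip, models gives the robot as it stands.
- The arm moves only by the tool carry_out, never from a script. Its argument "deltas" is a list of rows, each an object with "dp": the shift along the tool's x, y, z in mm, a list of three; "roll": the turn about the tool's z in degrees; "gripper": the opening, from -1 (shut) to 1 (fully open), so that 0 is half open. In form: [{"dp": [tx, ty, tz], "roll": roll, "gripper": gripper}, ...]. A call has 1 to 12 rows; each row is the pose to reach, as a shift and turn from the pose commanded when the call began, along the tool's axes at that moment; what a row does not reach only later rows make up. A row lasts 1/12 s, in which the tool goes at most 41.7 mm and 7.16 degrees, less where a joint would pass 70% of its speed; a pose out of reach is approached as far as the arm can. A call with a gripper value outside its range is refused whole. The fingers move at their own pace and stop on an object; "newtons" is the grip in N (left out, the last holds). Time passes only in rows, so rows that repeat a pose let the fingers close. It gives the time, the measured TCP pose, the force, the opening and the grip force at its end, in the units of the state.
- read_state(): the state, without advancing time (a new reading comes with each control period).
- viewer.camera(name): name is "scene" or "top" or "wrist"; returns the picture (420x560x3 uint8, red, green, blue); there is no depth.
- viewer.camera_params(name): a dict with "fovy" (degrees; the focal length in pixels is half the picture's height over the tangent of half this angle, whatever the lens; pixels are square), "cx", "cy" (the principal point, pixels), "eye" and "attitude" of the camera in the world; the wrist camera has in their place "T_tool_cam" (4x4, takes a point from camera to tool coordinates, whose origin is the TCP and whose axes are the flange's). Camera axes: x right, y up, looking along -z (the intrinsics and any distortion apply to the point x, -y, -z); pixel columns grow to the right and rows downward; lengths in mm; the calibration is good to about 2 mm. A picture is of the moment at which its call begins: read the wrist's pose just before it. camera_params takes no time and is no camera call.
- manip.sign_off(): hands the job in; it is judged then, once.
Trained networks look in the newest picture that a camera, given by its name, has taken for a name from the list of things; names that differ only in an ending like _2 or _b are one class to them, and where a whole thing is asked for, a point or a joint stands for the part that bears it (a point fixed in the world has none). Each returns a list of dicts, best first, with "p" (0 to 1); they miss things now and then, are a little off and sometimes report something else, mostly with a low value. They report only what shows in the picture. A call takes as long as a camera call. They do not tell look-alikes from the thing itself.
- models.cut_out(camera, label): "region" (420x560 bool, what is visible of it) and "box" ([left, top, right, bottom] in pixels, round what is visible of it).
The state is a dict: "clock": time; "joints": joint angles; "qd": joint speeds; "effort": joint torques, N m; "eef_pos": TCP position; "eef_rot": TCP orientation; "wrist_force": force on the tool from outside, world axes, zero at the start; "moment": the same for the moment, N m; "finger_gap": finger opening in mm; "finger_force": force on a finger pad.
Only numpy, scipy, OpenCV 4.12 (cv2) and the standard library are available. Lean on these libraries where they do the work, as an engineer would, in place of code of your own. Each camera call takes 0.05 s, during which the arm holds its last target. There are 200 camera calls.

TASK

On the inspection bench stand two little tipping stands, each with a clear-lidded flip-top steel tin on a cross pivot above a black tray. Take the wider tin by its crossbar handle and swing it up and right over until it is fully upside down, so that its lid drops open and the two brass bushings fall into the tray below it. Leave the tin upside down, let go, with both bushings lying still in that tray.

Things in the scene. Friction and masses are not known exactly. Their poses are not given: they have to be found in the camera images.
- tipper: Fixed aluminium stand of the WIDER tin (80 mm; the look-alike stand beside it has a 46 mm tin; either may be on the left). Base 190 (x) x 114 mm, two 167 mm high cheeks at y +-56 mm. Between them a black tray, inner 178 x 90 mm, floor 9, rim 39 mm high. Origin: underside centre, on the bench; z up; x away from the robot, yawed up to 17 deg. Pivot line: along y, 150 mm above the origin.
- tin (a joint): Tilt of the wider tin about its pivot, rad: 0 = upright, clear lid on top; pi = fully upside down; stops at both. Tin 70 (x) x 80 x 50 mm high, centred on the pivot. The pivot is stiff (0.2 N m, 2 N at the bar) and stays where left. The 70 mm lid hinges freely on the top edge on the bar's side; past a quarter turn it falls open and hangs down, within the bar's circle.
- tin_bar (a point): Middle of the tin's handle: a round steel crossbar 10 mm thick, parallel to the pivot line, 95 mm from it, on two arms 64 mm apart, free to pinch between them; it can turn within the pinch. At tilt q it lies in the stand's frame at x = -95 cos q, y = 0, z = 150 + 95 sin q mm: from the robot's side up over the top, down on the far side. The point's axes turn with the tin.
- bush_a: One of two brass flanged bushings, 22 mm across the flange and 18 mm long; origin at the centre of the flange's outer face. At the start it lies in the wider tin, under the lid.
- bush_b: The other brass bushing, the same in all respects.
Things that resemble listed ones, but are neither listed nor needed, are in the scene too. What is shaped like the tipper but green or turquoise is not meant.

How it is judged:
By the outcome, as a careful person would: the job done as asked, in the order asked, and still so for the second after the job is handed in, with the robot touching nothing.
It also fails if it takes over 38 s, if anything falls off the work surface, if the arm or the gripper's body presses on something with over 40 N, if the wrist force passes 120 N, or if a joint passes its speed limit or range.

## Working session

There is one attempt and no reset: what is moved stays moved. The work goes in short steps, Python scripts to look and compute and a tool call to move; the robot and the scene stay as the last step left them, time stands still between calls to the robot, and variables do not carry over. Pictures are saved under pics/ and viewed, at most 10 in all, crops included, and the job is handed in when it is done.

Besides the shell and the picture viewer there is one more tool, called after "Emit:" as name([rows], argument=value, ...), one row to a line, values as JSON. carry_out: Moves the arm, as the interface text tells. Its arguments: {"type":"object","properties":{"deltas":{"type":"array"},"newtons":{"type":"number"}},"required":["deltas"]}

```bash
ls; mkdir -p pics; python3 - <<'E'
from cell import read_state, viewer, manip, models
import cv2,numpy as np
s=read_state();print(s)
ims=[]
for n in("scene","top"):
    im=viewer.camera(n);cv2.imwrite(f"pics/{n}0.png",im[:,:,::-1]);p=viewer.camera_params(n);print(n,p)
    for l in("tipper","tin","tin_bar","bush_a"):
        for d in models.cut_out(n,l):print(n,l,round(d["p"],2),d["box"],int(d["region"].sum()))
print(viewer.camera_params("wrist"))
E
```

```text
pics
{'clock': 0.0, 'joints': array([-1.29455720e+00,  3.00449148e-01,  1.52162399e+00,  1.39686623e-07,
        1.32072144e+00, -6.66120363e-02]), 'qd': array([ 0.00038253, -0.0016234 ,  0.00017396, -0.00146386, -0.00061726,
        0.00104304]), 'effort': array([ 1.08571785e-03, -5.31812489e+01, -3.52735698e+01,  7.09031126e-02,
        2.44477938e-02, -1.05477916e-04]), 'eef_pos': array([ 184.80820493, -517.71680954,  204.88022902]), 'eef_rot': array([-3.14039340e+00, -8.01385556e-05,  3.42851076e-01]), 'wrist_force': array([-0.06613385,  0.08859227,  0.03443138]), 'moment': array([-0.00203414, -0.0037127 , -0.02878356]), 'finger_force': 0.0, 'finger_gap': 94.13177141860258}
scene {'fovy': 54.676502048604036, 'cx': 278.27148007429037, 'cy': 210.3829672630059, 'eye': array([937.96701571, 444.7443337 , 674.81563776]), 'attitude': array([ 0.98070135, -0.00426385,  2.49472744])}
scene tipper 0.8 [219.5, 192.1, 312.6, 294.5] 5524
scene tipper 0.57 [270.4, 151.4, 329.7, 226.9] 2578
scene tin 0.76 [243.7, 190.7, 308.0, 240.7] 1506
scene tin 0.67 [275.8, 146.6, 327.6, 180.5] 1098
scene ti
[... 629 characters left out ...]
39.7, 277.0] 972
top tin 0.69 [405.9, 135.9, 447.0, 189.4] 1015
top tin_bar 0.98 [403.2, 137.9, 446.3, 192.9] 1038
top tin_bar 0.76 [308.0, 242.0, 339.6, 277.8] 862
top tin_bar 0.65 [247.1, 161.8, 280.8, 214.5] 1127
top tin_bar 0.32 [241.7, 158.0, 287.8, 225.4] 2477
{'fovy': 66.43558132001041, 'cx': 281.23179685716036, 'cy': 212.085019303763, 'T_tool_cam': array([[ 3.29589096e-04,  9.57749323e-01,  2.87604113e-01,
         8.30429822e+01],
       [ 9.99999863e-01, -1.98648873e-04, -4.84461873e-04,
         4.05712577e-01],
       [-4.06860799e-04,  2.87604233e-01, -9.57749257e-01,
        -1.79787031e+02],
       [ 0.00000000e+00,  0.00000000e+00,  0.00000000e+00,
         1.00000000e+00]])}
```

```bash
python3 - <<'E'
import cv2,numpy as np
a=cv2.imread("pics/top0.png");b=cv2.imread("pics/scene0.png")
c=cv2.resize(a[110:310,210:470],None,fx=3,fy=3,interpolation=cv2.INTER_CUBIC)
cv2.imwrite("pics/topc.png",c[:600,:780])
cv2.imwrite("pics/scenec.png",cv2.resize(b[120:320,110:350],None,fx=3,fy=3,interpolation=cv2.INTER_CUBIC))
E
```

```text
(no output)
```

View pics/topc.png

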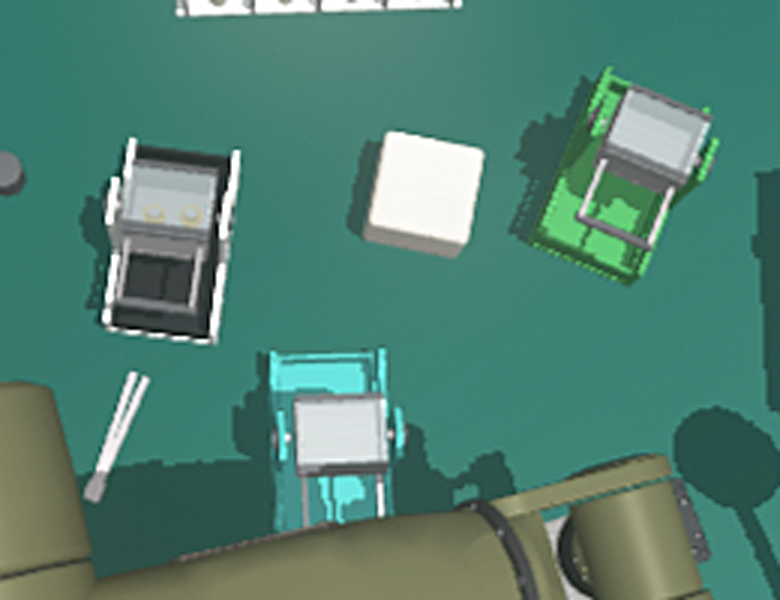

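View pics/scenec.png

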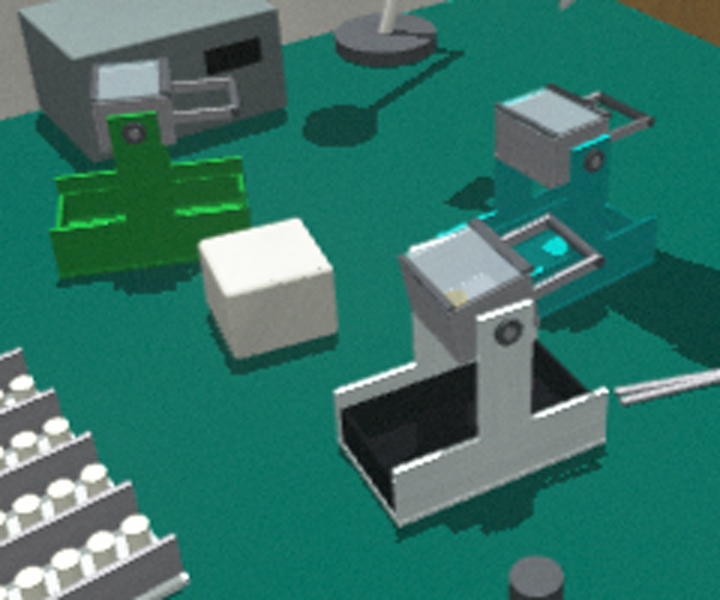

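The top picture shows three stands: aluminium/black (top px ~265,190), turquoise (~322,255) and green (~420,165). Only the aluminium one has a black tray. Its tin shows two brass bushings and spans about 32 px, or 84 mm, so it is the wide one. Next I fit its pose.

```bash
cat > h.py <<'E'
import numpy as np,cv2
from scipy.spatial.transform import Rotation as R
from scipy.optimize import least_squares
from cell import read_state, viewer, manip, models
def proj(n,P,s=None):
    p=viewer.camera_params(n);f=210/np.tan(np.radians(p["fovy"]/2))
    if n=="wrist":
        T=np.eye(4);T[:3,:3]=R.from_euler("xyz",s["eef_rot"]).as_matrix();T[:3,3]=s["eef_pos"];T=T@p["T_tool_cam"];C,e=T[:3,:3],T[:3,3]
    else: C,e=R.from_euler("xyz",p["attitude"]).as_matrix(),p["eye"]
    q=(np.atleast_2d(P)-e)@C
    return np.c_[p["cx"]+f*q[:,0]/-q[:,2],p["cy"]-f*q[:,1]/-q[:,2]]
def stand(v,P): return np.atleast_2d(P)@R.from_euler("z",v[2]).as_matrix().T+[v[0],v[1],0]
E
python3 - <<'E'
from h import *
lid=[[35,40,176],[35,-40,176],[-35,40,176],[-35,-40,176]];bar=[[-95,32,150],[-95,-32,150]]
piv=[[0,59,150]]
T=np.array([[127,163],[217,170],[120,228],[210,236],[118,298],[195,308]])/3+[210,110]
S=np.array([[403,258],[470,224],[602,262],[548,220],[508,331]])/3+[110,120]
PT=np.array(lid+bar);PS=np.array([lid[0],lid[1]]+bar+piv)
f=lambda v:np.r_[(proj("top",stand(v,PT))-T).ravel(),(proj("scene",stand(v,PS))-S).ravel()]
r=least_squares(f,[400,-200,0],x_scale=[100,100,.3],loss="soft_l1");print(r.x,r.fun.reshape(-1,2).round(1) if 0 else f(r.x).reshape(-1,2).round(1))
v=r.x;s=read_state();print(stand(v,[-95,0,150]),np.degrees(v[2]))
E
```

```text
[ 5.03312855e+02 -1.77921246e+02 -1.02277120e-01] [[  1.3  -0.7]
 [ -0.2   0.4]
 [  0.3   2. ]
 [ -0.9   2.8]
 [  1.5   2. ]
 [ -1.4   1.4]
 [ 15.3  14.3]
 [-24.2   8.2]
 [ -3.4   3.9]
 [ -0.4   5.2]
 [ -1.1  -0.6]]
[[ 408.80930133 -168.22185023  150.        ]] -5.8600473289317785
```

Emit:
carry_out([
  {"dp":[0,0,-40],"roll":0,"gripper":0},
  {"dp":[0,0,-80],"roll":-7,"gripper":0},
  {"dp":[0,0,-115],"roll":-14,"gripper":0},
  {"dp":[32,-25,-115],"roll":-21,"gripper":0},
  {"dp":[64,-50,-115],"roll":-28,"gripper":0},
  {"dp":[96,-75,-115],"roll":-35,"gripper":0},
  {"dp":[128,-100,-115],"roll":-42,"gripper":0},
  {"dp":[160,-126,-115],"roll":-49,"gripper":0},
  {"dp":[192,-151,-115],"roll":-56,"gripper":0},
  {"dp":[224,-176,-115],"roll":-60,"gripper":0},
  {"dp":[256,-201,-115],"roll":-64.5,"gripper":0},
  {"dp":[288,-227,-115],"roll":-64.5,"gripper":0},
])

```text
clock: 1.5
eef_pos: [380.3, -205.6, 320.7]
eef_rot: [3.141, 0.0, 1.473]
wrist_force: [1.1, -0.3, 0.4]
finger_gap: 46.9
finger_force: 0.0
```

```bash
python3 - <<'E'
from h import *
s=read_state();print(s["clock"],s["eef_pos"],s["eef_rot"],s["joints"],s["finger_gap"])
im=viewer.camera("wrist");cv2.imwrite("pics/w1.png",im[:,:,::-1])
for l in("tin","tin_bar","tipper"):
    for d in models.cut_out("wrist",l):print(l,round(d["p"],2),d["box"])
v=[503.3,-177.9,-.1023]
print(proj("wrist",stand(v,[[-95,32,150],[-95,-32,150],[35,40,176],[35,-40,176],[-35,40,176],[-35,-40,176]]),s).round(0))
E
```

```text
1.5 [ 380.34463719 -205.58456739  320.70062625] [3.14102022e+00 3.33736416e-04 1.47328225e+00] [-5.80273363e-01 -3.65830885e-02  1.63620485e+00 -2.98716395e-05
  1.54130895e+00 -4.82758513e-01] 46.916391755970444
tin 0.97 [135.7, 265.2, 257.6, 347.2]
tin 0.87 [299.7, 118.7, 440.5, 202.0]
tin_bar 0.69 [139.6, 261.5, 254.7, 344.9]
tin_bar 0.65 [297.8, 117.3, 445.0, 205.3]
tipper 0.92 [296.6, 95.7, 446.8, 212.7]
tipper 0.92 [137.4, 213.6, 299.3, 347.0]
[[305. 127.]
 [304. 186.]
 [441. 120.]
 [430. 200.]
 [369. 120.]
 [363. 199.]]
```

View pics/w1.png

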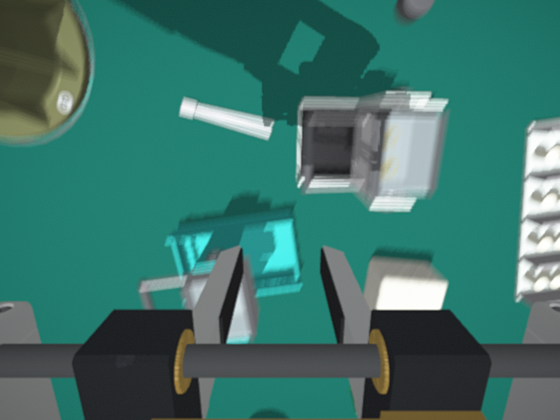

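The picture is motion-blurred. The meant stand is at px (300–446, 95–212): black tray, wide tin, brass through the lid. The turquoise one is at (165–300, 215–345). I'll hold still and look again.

Emit:
carry_out([
  {"dp":[0,0,0],"roll":0,"gripper":0},
  {"dp":[0,0,0],"roll":0,"gripper":0},
  {"dp":[0,0,0],"roll":0,"gripper":0},
  {"dp":[0,0,0],"roll":0,"gripper":0},
])

```text
clock: 2.03
eef_pos: [379.4, -208.2, 320.4]
eef_rot: [-3.141, -0.0, 1.467]
wrist_force: [0.4, -0.2, 0.8]
finger_gap: 47.0
finger_force: 0.0
```

```bash
python3 - <<'E'
from h import *
s=read_state();print(s["clock"],s["eef_pos"],s["eef_rot"])
np.save("s2.npy",np.r_[s["eef_pos"],s["eef_rot"]])
im=viewer.camera("wrist");cv2.imwrite("pics/w2.png",im[:,:,::-1])
cv2.imwrite("pics/w2c.png",cv2.resize(im[80:220,270:460,::-1],None,fx=4,fy=4,interpolation=cv2.INTER_CUBIC))
E
```

```text
2.0333 [ 379.37456158 -208.18543298  320.38619947] [-3.14142488e+00 -6.12696179e-05  1.46674176e+00]
```

View pics/w2c.png

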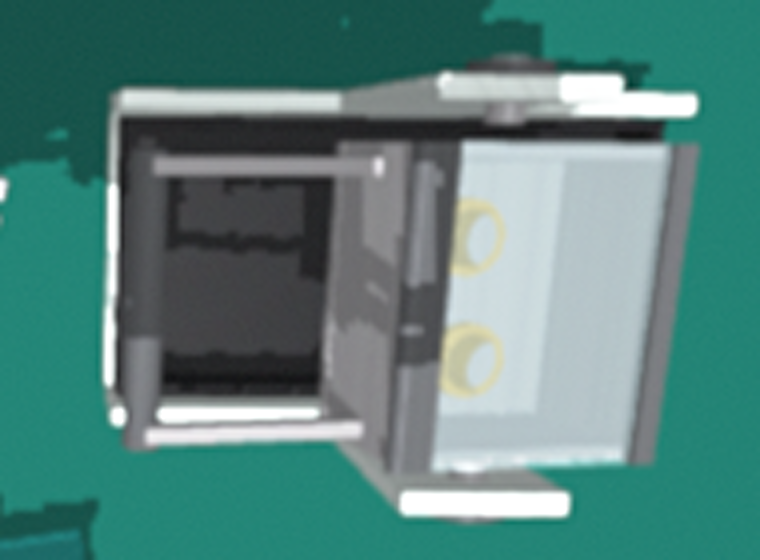

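The crop confirms it: aluminium stand, black tray, tin nearly as wide as the stand, two brass bushings under the lid, and the crossbar at crop x≈143, y 150–440. Refining the pose from this view.

```bash
python3 - <<'E'
from h import *
a=np.load("s2.npy");s=dict(eef_pos=a[:3],eef_rot=a[3:])
P=np.array([[-95,32,150],[-95,-32,150],[35,40,176],[35,-40,176]])
W=np.array([[149,165],[139,432],[697,147],[655,465]])/4+[270,80]-.4
f=lambda v:(proj("wrist",stand(v,P),s)-W).ravel()
for idx in([0,1,2,3],[0,1]):
    m=np.repeat(np.isin(range(4),idx),2)
    r=least_squares(lambda v:f(v)[m],[503,-178,-.1],x_scale=[100,100,.3]);v=r.x
    b=stand(v,[-95,0,150])[0];d=b-a[:3];Y=a[5]
    print(v,f(v).reshape(-1,2).round(1).tolist(),b.round(1))
    print("tool dx,dy",d[0]*np.cos(Y)+d[1]*np.sin(Y),d[0]*np.sin(Y)-d[1]*np.cos(Y),"world yaw change deg",np.degrees(v[2]+np.pi/2-Y))
E
```

```text
[ 5.04538733e+02 -1.77994545e+02 -1.01718801e-01] [[0.1, 3.3], [1.4, -3.8], [-0.4, -0.4], [-1.0, 0.4]] [ 410.  -168.3  150. ]
tool dx,dy 42.806108391965395 26.35160943323919 world yaw change deg 0.13382954400556368
[ 5.03496660e+02 -1.79875170e+02 -1.21925536e-01] [[-0.1, 3.3], [0.1, -3.7], [-0.9, 2.5], [-2.9, 2.9]] [ 409.2 -168.3  150. ]
tool dx,dy 42.74696745726541 25.52541854045726 world yaw change deg -1.023931067887957
```

Emit:
carry_out([
  {"dp":[20,13,20],"roll":0,"gripper":0},
  {"dp":[43,26,50],"roll":0,"gripper":0},
  {"dp":[43,26,85],"roll":0,"gripper":0},
  {"dp":[43,26,120],"roll":0,"gripper":0},
  {"dp":[43,26,150],"roll":0,"gripper":0},
  {"dp":[43,26,175],"roll":0,"gripper":0},
  {"dp":[43,26,189],"roll":0,"gripper":0},
  {"dp":[43,26,189],"roll":0,"gripper":0},
  {"dp":[43,26,189],"roll":0,"gripper":0},
  {"dp":[43,26,189],"roll":0,"gripper":0},
  {"dp":[43,26,189],"roll":0,"gripper":0},
])

```text
clock: 3.0
eef_pos: [410.6, -167.7, 132.7]
eef_rot: [3.14, 0.001, 1.468]
wrist_force: [-0.3, 0.6, 0.7]
finger_gap: 47.0
finger_force: 0.0
```

```bash
python3 - <<'E'
from h import *
s=read_state();print(s["clock"],s["eef_pos"],s["eef_rot"],s["joints"])
im=viewer.camera("wrist");cv2.imwrite("pics/w3.png",im[:,:,::-1])
E
```

```text
3.0 [ 410.62248752 -167.68858634  132.71195097] [3.13953152e+00 7.56993973e-04 1.46828278e+00] [-4.70339227e-01  1.42226539e-01  1.89499578e+00  3.90034440e-05
  1.10217486e+00 -3.67844042e-01]
```

View pics/w3.png

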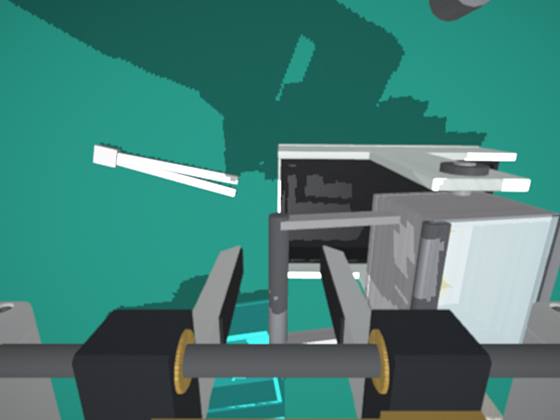

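The bar stands at px x≈279, centred between the fingers (240 and 322), so I close.

Emit:
carry_out([
  {"dp":[0,0,0],"roll":0,"gripper":-1},
  {"dp":[0,0,0],"roll":0,"gripper":-1},
  {"dp":[0,0,0],"roll":0,"gripper":-1},
  {"dp":[0,0,0],"roll":0,"gripper":-1},
  {"dp":[0,0,0],"roll":0,"gripper":-1},
  {"dp":[0,0,0],"roll":0,"gripper":-1},
], newtons=25)

```text
clock: 3.55
eef_pos: [409.6, -167.2, 131.4]
eef_rot: [-3.14, -0.0, 1.469]
wrist_force: [-28.6, 0.8, 7.1]
finger_gap: 10.4
finger_force: 14.6
```

Emit:
carry_out([
  {"dp":[0,-0.6,-8.3],"roll":0,"gripper":-1},
  {"dp":[0,0.4,-16.5],"roll":0,"gripper":-1},
  {"dp":[0,2.2,-24.6],"roll":0,"gripper":-1},
  {"dp":[0,4.7,-32.5],"roll":0,"gripper":-1},
  {"dp":[0,7.9,-40.1],"roll":0,"gripper":-1},
  {"dp":[0,11.7,-47.5],"roll":0,"gripper":-1},
  {"dp":[0,16.2,-54.5],"roll":0,"gripper":-1},
  {"dp":[0,21.2,-61.1],"roll":0,"gripper":-1},
  {"dp":[0,26.8,-67.2],"roll":0,"gripper":-1},
  {"dp":[0,32.9,-72.8],"roll":0,"gripper":-1},
  {"dp":[0,39.5,-77.8],"roll":0,"gripper":-1},
  {"dp":[0,46.5,-82.3],"roll":0,"gripper":-1},
])

```text
clock: 4.55
eef_pos: [456.7, -171.6, 210.8]
eef_rot: [-3.139, -0.002, 1.469]
wrist_force: [16.5, -4.9, -37.1]
finger_gap: 9.4
finger_force: 25.0
```

The pull is purely radial, so my arc sits about 2.5 mm too high. I'll correct that in the next rows.

Emit:
carry_out([
  {"dp":[0,8,-1.5],"roll":0,"gripper":-1},
  {"dp":[0,15.6,-4.5],"roll":0,"gripper":-1},
  {"dp":[0,23.5,-7],"roll":0,"gripper":-1},
  {"dp":[0,31.5,-8.8],"roll":0,"gripper":-1},
  {"dp":[0,39.7,-9.8],"roll":0,"gripper":-1},
  {"dp":[0,48,-10.2],"roll":0,"gripper":-1},
  {"dp":[0,56.3,-9.8],"roll":0,"gripper":-1},
  {"dp":[0,64.5,-8.8],"roll":0,"gripper":-1},
])

```text
clock: 5.22
eef_pos: [521.1, -179.0, 222.9]
eef_rot: [-3.142, 0.001, 1.468]
wrist_force: [-6.1, -2.8, -7.1]
finger_gap: 8.9
finger_force: 25.0
```

Emit:
carry_out([
  {"dp":[0,8.1,1.8],"roll":0,"gripper":-1},
  {"dp":[0,16,4.3],"roll":0,"gripper":-1},
  {"dp":[0,23.6,7.5],"roll":0,"gripper":-1},
  {"dp":[0,31,11.3],"roll":0,"gripper":-1},
  {"dp":[0,38,15.8],"roll":0,"gripper":-1},
  {"dp":[0,44.6,20.8],"roll":0,"gripper":-1},
  {"dp":[0,50.7,26.4],"roll":0,"gripper":-1},
  {"dp":[0,56.3,32.5],"roll":0,"gripper":-1},
  {"dp":[0,61.3,39.1],"roll":0,"gripper":-1},
])

```text
clock: 5.97
eef_pos: [582.0, -185.7, 184.0]
eef_rot: [3.141, 0.001, 1.468]
wrist_force: [-9.6, -6.1, -0.3]
finger_gap: 9.2
finger_force: 25.0
```

```bash
python3 - <<'E'
from h import *
s=read_state();print(s["eef_pos"],s["wrist_force"])
w=viewer.camera("wrist");c=viewer.camera("scene")
c=cv2.resize(c[150:330,190:350],None,fx=2.33,fy=2.33,interpolation=cv2.INTER_CUBIC)[:420,:]
cv2.imwrite("pics/m4.png",np.hstack([w[:,150:520],c])[:,:800,::-1])
E
```

```text
[ 581.96117366 -185.73729146  183.95384149] [-9.61962158 -6.14731076 -0.31655446]Traceback (most recent call last):
  File "<stdin>", line 5, in <module>
    return _nx.concatenate(arrs, 1, dtype=dtype, casting=casting)
           ~~~~~~~~~~~~~~~^^^^^^^^^^^^^^^^^^^^^^^^^^^^^^^^^^^^^^^
ValueError: all the input array dimensions except for the concatenation axis must match exactly, but along dimension 0, the array at index 0 has size 420 and the array at index 1 has size 419
```

Emit:
carry_out([
  {"dp":[0,4.5,7],"roll":0,"gripper":-1},
  {"dp":[0,8.3,14.4],"roll":0,"gripper":-1},
  {"dp":[0,11.5,22],"roll":0,"gripper":-1},
  {"dp":[0,14,29.9],"roll":0,"gripper":-1},
  {"dp":[0,15.8,38],"roll":0,"gripper":-1},
  {"dp":[0,16.8,46.2],"roll":0,"gripper":-1},
  {"dp":[0,17.2,52],"roll":0,"gripper":-1},
  {"dp":[0,17.2,55],"roll":0,"gripper":-1},
  {"dp":[0,17.2,55],"roll":0,"gripper":-1},
  {"dp":[0,17.2,55],"roll":0,"gripper":-1},
])

```text
clock: 6.9
eef_pos: [596.5, -187.2, 131.1]
eef_rot: [-3.136, 0.001, 1.468]
wrist_force: [-38.1, 1.7, 27.4]
finger_gap: 9.1
finger_force: 25.0
```

```bash
python3 - <<'E'
from h import *
s=read_state();print(s["eef_pos"],s["wrist_force"])
w=viewer.camera("wrist");c=viewer.camera("scene")
c=cv2.resize(c[150:330,190:350],(373,420),interpolation=cv2.INTER_CUBIC)
cv2.imwrite("pics/m5.png",np.hstack([w[:,150:520],c])[:,:800,::-1])
E
```

```text
[ 596.50397445 -187.18126967  131.08333435] [-38.14342339   1.68399959  27.39483273]
```

View pics/m5.png

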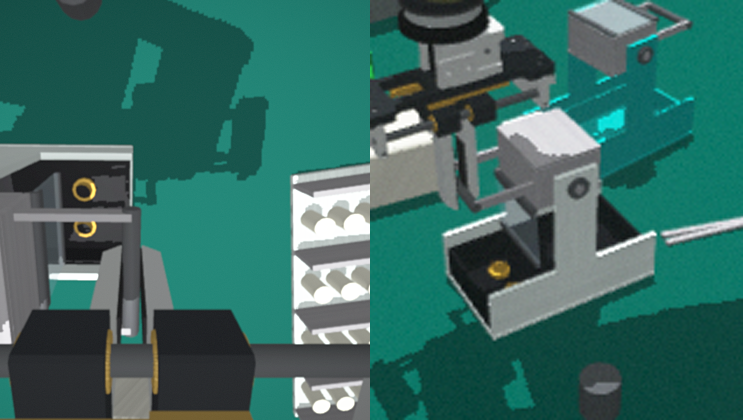

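Both bushings lie in the tray (wrist crop px (84,188) and (85,228)) and the lid hangs open. The tin is upside down and pressing on its stop: 27 N up, against 2 N of friction. I'll release with a modest opening and lift.

Emit:
carry_out([
  {"dp":[0,-1.5,0],"roll":0,"gripper":-1},
  {"dp":[0,-1.5,0],"roll":0,"gripper":-0.2},
  {"dp":[0,-1.5,0],"roll":0,"gripper":-0.2},
  {"dp":[0,-1.5,0],"roll":0,"gripper":-0.2},
  {"dp":[0,-1.5,0],"roll":0,"gripper":-0.2},
  {"dp":[0,-1.5,0],"roll":0,"gripper":-0.2},
  {"dp":[0,-1.5,-15],"roll":0,"gripper":-0.2},
  {"dp":[0,-1.5,-40],"roll":0,"gripper":-0.2},
  {"dp":[0,-1.5,-75],"roll":0,"gripper":-0.2},
  {"dp":[0,-1.5,-110],"roll":0,"gripper":-0.2},
  {"dp":[0,-1.5,-140],"roll":0,"gripper":-0.2},
  {"dp":[0,-1.5,-150],"roll":0,"gripper":-0.2},
])

```text
clock: 8.0
eef_pos: [598.1, -186.7, 283.6]
eef_rot: [3.135, 0.002, 1.469]
wrist_force: [0.9, -0.0, 0.0]
finger_gap: 38.0
finger_force: 0.0
```

Emit:
carry_out([
  {"dp":[-30,0,0],"roll":0,"gripper":-0.2},
  {"dp":[-50,0,0],"roll":0,"gripper":-0.2},
  {"dp":[-60,0,0],"roll":0,"gripper":-0.2},
  {"dp":[-60,0,0],"roll":0,"gripper":-0.2},
  {"dp":[-60,0,0],"roll":0,"gripper":-0.2},
  {"dp":[-60,0,0],"roll":0,"gripper":-0.2},
  {"dp":[-60,0,0],"roll":0,"gripper":-0.2},
  {"dp":[-60,0,0],"roll":0,"gripper":-0.2},
])

```text
clock: 8.67
eef_pos: [591.2, -245.3, 278.5]
eef_rot: [3.142, -0.0, 1.469]
wrist_force: [-0.7, -0.5, -0.8]
finger_gap: 37.7
finger_force: 0.0
```

```bash
python3 - <<'E'
from h import *
s=read_state();print(s["clock"],s["eef_pos"],s["wrist_force"])
v=[504.5,-178,-.102]
print("bar exp",proj("wrist",stand(v,[[95,37,150],[95,-37,150]]),s).round(1)-[150,0],proj("scene",stand(v,[[95,37,150],[95,-37,150]])).round(1))
w=viewer.camera("wrist");c=viewer.camera("scene")
c=cv2.resize(c[150:330,190:350],(373,420),interpolation=cv2.INTER_CUBIC)
cv2.imwrite("pics/m6.png",np.hstack([w[:,150:520],c])[:,:800,::-1])
E
```

```text
8.6667 [ 591.16606986 -245.29792272  278.47554806] [-0.70090625 -0.47515559 -0.7797507 ]
bar exp [[134.3 102.2]
 [134.  182.2]] [[233.7 238.4]
 [219.1 220.9]]
```

View pics/m6.png

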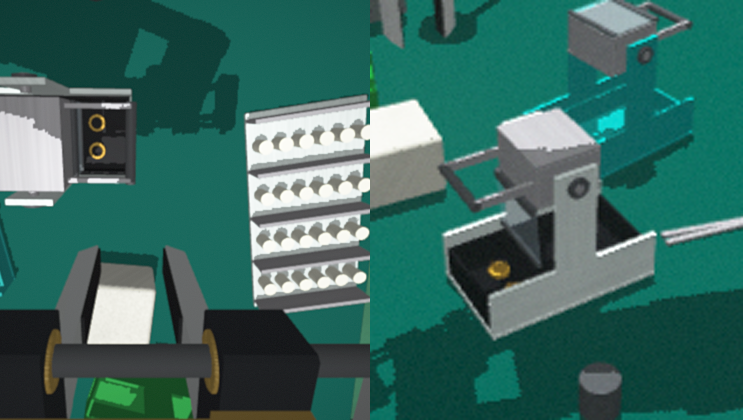

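The bar ends project where a tilt of pi puts them, within about 1–2 px. Both bushings lie in the tray and the gripper is clear.

```bash
python3 -c "
from cell import manip
print(manip.sign_off())"
```

```text
the job is handed in; nothing more can be done
None
```

The wider tin is fully upside down and released, with both brass bushings lying in the black tray below it; the job was handed in at about 8.7 s of the 38 s allowed.

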